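# Knock a soap bar up out of its mould

## Robot

A 6-joint arm with a two-finger parallel gripper is mounted at the origin on the work surface. World frame = base frame: x ahead of the robot, y to its left, z up, the work surface at z = 0. Lengths are in m, angles in rad, forces in N, time in s.
With the tool pointing down it reaches from about 0.35 to 0.775 m from the base axis. Payload 5.5 kg.
Tool frame: the origin (TCP) lies midway between the tips of the shut fingers; the grasp point (between the pads) lies 19 mm behind it; z points along the fingers, y is the line along which they close (so a half turn about z gives the same grasp; the last joint's range is limited). The gripper opens to 85 mm and grips with 20 to 120 N. Pads are 22 mm wide; open, the fingers measure 114 mm over their backs; the gripper's body (76 mm by 85 mm) begins 54 mm behind the grasp point. The pads swing forward as they close: fully open they stand 13 mm farther back than shut.
Start: joints at [-1.485, 0.313, 0.046, 1.304, 0, 1.431], TCP at [0.129, -0.56, 0.231] pointing down, gripper open.
Joint ranges: [-2.76, 2.76], [-0.86, 1.69], [-1.03, 1.26], [-2.2, 2.34], [-1.47, 1.5], [-3.14, 3.14]. Speed limits (rad/s): [2.57, 2.57, 3.14, 3.14, 3.14, 3.14].

## Interface

Orientations are given as a unit quaternion [w, x, y, z].
In Python, from workcell import env gives the robot as it stands.
- The arm moves only by the tool move_arm, never from a script. Its argument "targets" is a list of rows, each a list of 3 entries, a list of its own where there are three numbers: the shift along the tool's x, y, z in mm, then the turn, a rotation vector about the tool's x, y, z in units of 10 degrees (1.0 is 10 degrees), then the closure, from -1 (fully open) to 1 (shut). In form: [[[dx, dy, dz], [ax, ay, az], gripper], ...]. A call has 1 to 5 rows; each row is the pose to reach, as a shift and turn from the pose commanded when the call began, along the tool's axes at that moment; what a row does not reach only later rows make up. A row lasts 1/8 s, in which the tool goes at most 62.5 mm and 10.7 degrees, less where a joint would pass 70% of its speed; a pose out of reach is approached as far as the arm can. A call with a gripper value outside its range is refused whole. The fingers move at their own pace and stop on an object; "squeeze" is the grip in N (left out, the last holds). Time passes only in rows, so rows that repeat a pose let the fingers close. It gives the time, the measured TCP pose, the force, the opening and the grip force at its end, in the units of the state.
- env.get_state(): the state, without advancing time (a new reading comes with each control period).
- env.read_camera(name): name is "side" or "top"; returns a dict with "pixels" (420x560x3 uint8, red, green, blue), "fovy" (degrees; the focal length in pixels is half the picture's height over the tangent of half this angle, whatever the lens; pixels are square), "cx", "cy" (the principal point, pixels), "extrinsics" (4x4, takes a point from world to camera coordinates). Camera axes: x right, y up, looking along -z (the intrinsics and any distortion apply to the point x, -y, -z); pixel columns grow to the right and rows downward; lengths in m; the calibration is good to about 2 mm. A picture is of the moment at which its call begins. There is no depth.
- env.hand_in(): hands the job in; it is judged then, once.
Trained networks look in a picture, given as the dict that the camera call returned (one of the last four; its "shot" number tells which), for a name from the list of things; names that differ only in an ending like _2 or _b are one class to them, and where a whole thing is asked for, a point or a joint stands for the part that bears it (a point fixed in the world has none). Each returns a list of dicts, best first, with "confidence" (0 to 1); they miss things now and then, are a little off and sometimes report something else, mostly with a low value. They report only what shows in the picture. A call takes as long as a camera call. They do not tell look-alikes from the thing itself.
- env.spot_in(thing, picture): "centre" ([x, y, z] in m, in world coordinates, good to about 4 mm: the middle of the surface that is visible of it).
- env.regions_of(thing, picture): "mask" (420x560 bool, what is visible of it).
- env.landmark_of(thing, picture): "centre" ([x, y, z] in m, in world coordinates, good to about 4 mm: a listed point, or the origin of a listed thing).
The state is a dict: "clock": time; "joint_pos": joint angles; "qvel": joint speeds; "tau": joint torques, N m; "tcp_pos": TCP position; "orientation": TCP orientation; "wrist_force": force on the tool from outside, world axes, zero at the start; "ft_torque": the same for the moment, N m; "finger_gap": finger opening in m; "grip_force": force on a finger pad.
Only numpy, scipy, OpenCV 4.12 (cv2) and the standard library are available. Lean on these libraries where they do the work, as an engineer would, in place of code of your own. Each camera call takes 0.05 s, during which the arm holds its last target. There are 200 camera calls.

## Task

A bar of home-made soap is stuck in the white stoneware mould. Take the C-shaped metal knockout tool, bring its upright rod in under the mould, feel gently for the hole in the base, and push the bar slowly up from below until its top stands about 20 mm above the mould's rim, without lifting the mould off its stand. Then draw the tool out from under the mould and stand it upright on the worktop clear of the stand, leaving the plant pot, the jug and the cup alone.

Things in the scene. Friction and masses are not known exactly. Their poses are not given: they have to be found in the camera images.
- stand: Fixed pale wooden stand, 96 (x) x 132 (y) mm; origin: centre of its underside, on the worktop. Two side walls along x, 90 mm high, inner faces at y = +-48 mm, carry the mould between 12 mm lips (102 mm high overall). A cross tie 30 mm high joins them at x = +38 to +48 mm. Its -x side is open: a tool enters there, between the walls, moving towards +x.
- mould: White stoneware mould block, 84 (x) x 120 (y) x 50 mm, loose, lying in the stand, axes as the stand's; origin: centre of its underside, 90 mm above the worktop. Only its weight (1.2 to 1.6 kg) holds it down: about 11 N upwards can lift it. Cavity 52 x 74 mm, closed below by the base plate.
- mould_base (a point): Centre of the mould's underside at the 10 mm thick steel base plate (plate's underside 1 mm above the mould's). The plate has one oblong through hole, 20 (x) x 14 (y) mm, centred at x = 0 of the mould but anywhere from y = -16 to +16 mm: the plate sits shifted in its grooves (firmly). The hole is not measured and cannot be seen, only felt from below.
- mould_rim (a point): Centre of the mould's upper rim, 50 mm above the mould's origin.
- soap (a joint): Height (m) of the cream soap bar's top above the mould's rim (negative: sunk). The bar, 51 x 71 x 34 mm, fits tight and stays where pushed; it starts 0 to 5 mm sunk. Its underside is 16 mm plus this value above the mould's underside. It moves up at about 6 N plus 1.2 N per 10 mm/s of speed (8 N at 15 mm/s), so pushed fast it lifts the mould; hard stop at 0.030.
- tool: Loose C-shaped aluminium knockout tool, 0.45 kg, standing on its foot; z up; origin: foot's underside below the rod. Foot 44 wide, 12 thick, x = -90 to +18 mm. Post 14 x 24 mm at x = -80 mm. Top arm over the rod, x = -87 to +13, z = 180 to 198 mm, 14 wide. Rod upright at x = y = 0, 10 mm in diameter, domed top at z = 74 mm. Open to +x; throat from post to rod axis 73 mm.
- tool_tip (a point): Top of the tool's domed rod, 74 mm above the tool's origin.
- tool_grip (a point): Middle of the black rubber sleeve on the tool's top arm (44 x 18 x 20 mm, long side along the tool's x), 189 mm above the foot's underside, at x = -20 mm of the tool: the place to grip, from above, fingers closing along the tool's y.
- plant_pot: Bystander: dark blue glazed pot with a spiky plant, 132 mm across, 105 mm high; origin centre of its underside.
- jug: Bystander: glass jug with orange tulips, 100 mm across, 130 mm high; origin centre of its underside.
- cup: Bystander: small white cup with a bare clay foot, 76 mm across, 68 mm high; origin centre of its underside.
Things that resemble listed ones, but are neither listed nor needed, are in the scene too. Leave any purple, red or turquoise look-alike of the mould alone.

How it is judged:
On the way, in this order (a step that is already met when the one before it is completed fails the run):
1. the rod's tip has entered the hole in the mould's base (tip at least 7 mm above the mould's underside, within 22 mm of its centre) (z of tool_tip in the frame of mould above 0.007 m and horizontal distance between tool_tip and mould below 0.022 m), for 0.05 s.
2. the rod holds the bar up, its top at least 13 mm above the rim (value of joint soap above 0.013 m and z of tool_tip in the frame of mould above 0.022 m and horizontal distance between tool_tip and mould below 0.022 m), for 0.05 s.
At the end, for the whole second after the job is handed in: The soap bar's top stands 13 to 27 mm above the mould's rim; the mould lies level and seated in its stand (origin 87 to 93 mm above the worktop); the tool stands upright (within 0.08 rad) and still on the worktop, its rod more than 60 mm from the mould's centre, touching neither stand nor mould (value of joint soap between 0.013 and 0.027 m and height (world z) of mould between 0.087 and 0.093 m and angle between mould's own z axis and vertical below 0.05 rad and angle between tool's own z axis and vertical below 0.08 rad and height (world z) of tool below 0.005 m and linear speed of tool below 0.02 m/s and horizontal distance between tool_tip and mould above 0.06 m and contact force between tool and stand below 0.2 N and contact force between tool and mould below 0.2 N).
It fails at once if the mould is lifted more than 5 mm off its stand, or shifted more than 12 mm (height (world z) of mould above 0.095 m or distance of mould from where it was at the start of the episode above 0.012 m).
It fails at once if the plant pot, the jug or the cup is moved more than 20 mm (distance of any of plant_pot, jug, cup from where it was at the start of the episode above 0.02 m).
It also fails if it takes over 72 s, if anything falls off the work surface, if the arm or the gripper's body presses on something with over 40 N, if the wrist force passes 120 N, or if a joint passes its speed limit or range.

## Working session

There is one attempt and no reset: what is moved stays moved. The work goes in short steps, Python scripts to look and compute and a tool call to move; the robot and the scene stay as the last step left them, time stands still between calls to the robot, and variables do not carry over. Pictures are saved under pics/ and viewed, at most 10 in all, crops included, and the job is handed in when it is done.

Besides the shell and the picture viewer there is one more tool, called after "Emit:" as a command line: name --argument value ..., lists and objects as JSON in quotes. move_arm: Moves the arm, as the interface text tells. Its arguments: {"type":"object","properties":{"targets":{"type":"array","items":{"type":"array"}},"squeeze":{"type":"number"}},"required":["targets"]}

```bash
mkdir -p pics
cat > h.py <<'E'
from workcell import env
import numpy as np, cv2
def shot(n,f=None):
    p=env.read_camera(n)
    if f: cv2.imwrite(f,p["pixels"][...,::-1])
    return p
E
python3 - <<'E'
from h import *
ps={n:shot(n,f"pics/{n}0.png") for n in("top","side")}
for n,p in ps.items():
    print(n,p["fovy"],p["cx"],p["cy"],[k for k in p],np.round(p["extrinsics"],3).tolist())
    for t in("stand","mould","mould_base","mould_rim","tool","tool_tip","tool_grip","plant_pot","jug","cup"):
        print(t,[(np.round(d["centre"],4).tolist(),round(d["confidence"],2)) for d in env.landmark_of(t,p)])
s=env.get_state();print(s)
E
```

```text
top 48.88772966388693 279.198592510125 209.94645715222384 ['pixels', 'fovy', 'cx', 'cy', 'extrinsics', 'shot'] [[-0.011, -1.0, -0.006, 0.003], [0.987, -0.012, 0.158, -0.634], [-0.158, -0.004, 0.987, -1.32], [0.0, 0.0, 0.0, 1.0]]
stand []
mould [([0.6467, -0.0644, 0.0875], 0.96), ([0.8152, 0.2171, -0.0003], 0.86), ([0.6656, 0.1187, 0.0053], 0.61), ([0.8117, -0.1292, 0.0012], 0.59)]
mould_base [([0.8196, 0.2151, -0.0004], 0.94), ([0.6461, -0.066, 0.0921], 0.92), ([0.8128, -0.1304, -0.0006], 0.71), ([0.6644, 0.1157, -0.0019], 0.64)]
mould_rim [([0.664, 0.1185, 0.0505], 0.91), ([0.8115, -0.1276, 0.0518], 0.9), ([0.8165, 0.2124, 0.0502], 0.69), ([0.6439, -0.0686, 0.1433], 0.63)]
tool [([0.5399, 0.2199, -0.0033], 0.88)]
tool_tip [([0.5395, 0.2148, 0.0702], 0.87)]
tool_grip [([0.5174, 0.2154, 0.1848], 0.91)]
plant_pot [([0.6254, -0.3106, 0.0009], 0.93), ([0.6434, -0.0685, 0.1412], 0.66)]
jug [([0.6121, 0.3958, -0.0019], 0.6)]
cup [([0.4677, -0.3968, 0.0013], 0.92)]
side 49.59523906846905 282.3248234435636 213.84470570874197 ['pixels', 'fovy', 'cx', 'cy', 'extrinsics', 'shot'] [[1.0, -0.021,
[... 871 characters left out ...]
]
{'clock': 1.1, 'joint_pos': array([-1.48457123e+00,  3.13199152e-01,  4.61009088e-02,  1.30356931e+00,
       -1.74399852e-05,  1.43122632e+00]), 'qvel': array([-0.00116853, -0.00038872, -0.00022311,  0.00082229, -0.00263606,
       -0.00098358]), 'tau': array([ 1.04304916e-03, -4.80481839e+01,  2.98816556e+01,  3.41385148e-04,
        4.41869645e-05,  8.26209458e-06]), 'tcp_pos': array([ 0.12873873, -0.56045809,  0.23132404]), 'orientation': array([ 6.41325300e-05,  9.93633835e-01,  1.12657875e-01, -1.04340729e-05]), 'wrist_force': array([ 0.02011819, -0.38729484, -0.05135983]), 'ft_torque': array([0.04946957, 0.00130549, 0.0250408 ]), 'grip_force': 0.0, 'finger_gap': 0.08540243840099102}
```

View pics/top0.png

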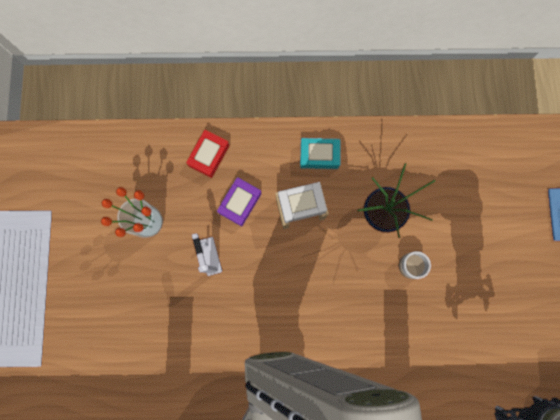

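View pics/side0.png

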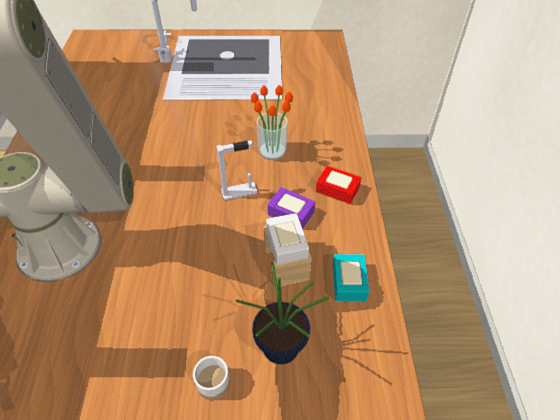

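The top view shows the white mould on its stand at about (302,203) and the tool at about (208,258), with its foot pointing roughly up and left. The red, purple and turquoise look-alikes are to be left alone. Next I'll zoom in for the yaw angles.

Run:
```python
from h import *
t=shot("top");s=shot("side")
def crop(p,u,v,w=34):
    c=p["pixels"][v-w:v+w,u-w:u+w,::-1]; return cv2.resize(c,(390,290) if 0 else (290,290),interpolation=cv2.INTER_CUBIC)
im=np.vstack([np.hstack([crop(t,302,206),crop(t,208,256)]),np.hstack([crop(s,288,250,40),crop(s,238,170,40)])])
cv2.imwrite("pics/crop.png",im)
# mask of mould/tool
for n,p in(("top",t),("side",s)):
  for th in("mould","tool"):
    for d in env.regions_of(th,p)[:5]:
        m=d["mask"].astype(np.uint8); ys,xs=np.nonzero(m)
        print(n,th,round(d["confidence"],2),cv2.minAreaRect(np.c_[xs,ys].astype(np.float32)),m.sum())
```

```text
top mould 0.93 ((239.5063934326172, 200.92703247070312), (29.61150550842285, 41.010623931884766), 31.607501983642578) 1165
top mould 0.87 ((302.4117736816406, 201.64706420898438), (32.01470184326172, 43.656410217285156), 75.96376037597656) 1367
top mould 0.81 ((208.11532592773438, 153.065185546875), (30.62110137939453, 41.10570526123047), 29.47589111328125) 1203
top mould 0.57 ((320.0, 153.5), (31.0, 40.0), 90.0) 1210
top tool 0.96 ((206.57862854003906, 252.67416381835938), (43.547794342041016, 22.111186981201172), 77.00537872314453) 784
side mould 0.9 ((338.1999816894531, 183.90000915527344), (41.425838470458984, 29.409177780151367), 18.43494987487793) 1130
side mould 0.86 ((290.7930908203125, 207.01724243164062), (46.05244445800781, 31.38251304626465), 21.801410675048828) 1140
side mould 0.66 ((286.60003662109375, 237.80001831054688), (48.69908142089844, 34.785057067871094), 71.56505584716797) 1536
side mould 0.65 ((351.0, 277.0), (46.0, 36.0), 90.0) 1577
side mould 0.5 ((236.59234619140625, 169.7384796142578), (56.18772888183594, 35.22586441040039), 82.87498474121094) 924
side tool 0.89 ((237.12193298339844, 169.5975799560547), (55.988792419433594, 35.00680160522461), 83.6598129272461) 829
```

View pics/crop.png

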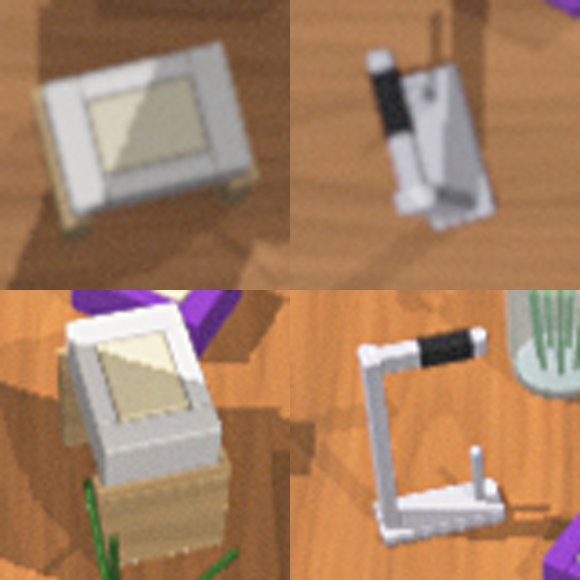

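The crops show that the stand's open side faces the robot. The tool's open side faces away from the robot, and both have a yaw of about +14°. I'll fit the poses more precisely.

```bash
cat > fit.py <<'E'
from h import *
from scipy.optimize import least_squares
def proj(p,X):
    f=210/np.tan(np.radians(p["fovy"]/2)); E=p["extrinsics"]; c=X@E[:3,:3].T+E[:3,3]
    return np.c_[p["cx"]-f*c[:,0]/c[:,2], p["cy"]+f*c[:,1]/c[:,2]]
def place(q,L):
    c,s=np.cos(q[2]),np.sin(q[2]); L=np.array(L,float)/1e3
    return np.c_[q[0]+c*L[:,0]-s*L[:,1],q[1]+s*L[:,0]+c*L[:,1],L[:,2]]
def fit(obs,q0):
    def r(q): return np.concatenate([(proj(p,place(q,L))-P).ravel() for p,L,P in obs])
    s=least_squares(r,q0,loss="soft_l1"); return s.x,np.round(r(s.x).reshape(-1,2),1).tolist()
E
python3 - <<'E'
from fit import *
t=shot("top");s=shot("side")
px=lambda c,o,k:(np.array(c,float)+.5)/k-.5+np.array(o)
a,b=290/68,290/80
q,r=fit([(t,[[42,60,140],[42,-60,140]],px([(42,90),(220,42)],(268,172),a)),
 (s,[[-42,60,140],[42,60,140],[42,-60,140],[-42,-60,140]],px([(68,32),(180,15),(220,140),(103,155)],(248,210),b))],[.645,-.065,.25])
print("mould",q,np.degrees(q[2]),r)
q,r=fit([(t,[[18,-22,12],[-90,-22,6],[13,0,198]],px([(165,65),(203,212),(88,48)],(174,222),a)),
 (s,[[0,0,74],[13,0,195],[-87,0,195]],px([(186,158),(192,46),(74,62)],(198,130),b))],[.54,.217,.25])
print("tool",q,np.degrees(q[2]),r)
L={k:[] for k in("mould_rim","mould_base","mould","stand","tool","tool_tip","tool_grip")}
for n in("top","side","top","side"):
    p=shot(n)
    for k in L:
        for d in env.landmark_of(k,p):
            c=d["centre"]
            if d["confidence"]>.5 and (k[0]=="t" or np.hypot(c[0]-.645,c[1]+.065)<.03): L[k].append(c)
for k in L: print(k,np.round(L[k],4).tolist())
E
```

```text
mould [ 0.64462791 -0.06637711  0.20441201] 11.711945261522645 [[-0.4, -1.9], [-0.2, 0.3], [-0.4, -0.2], [-0.3, -0.8], [0.4, 0.5], [-0.3, 2.4]]
tool [0.53822624 0.21706382 0.23993222] 13.747103560267604 [[-0.3, -0.3], [-0.7, 0.1], [-0.5, 0.4], [0.2, 0.6], [1.1, 0.6], [-0.9, 1.9]]
mould_rim [[0.6431, -0.0666, 0.1374], [0.6473, -0.0644, 0.1413], [0.645, -0.0688, 0.1416], [0.644, -0.0643, 0.142]]
mould_base [[0.6477, -0.0615, 0.0911], [0.6478, -0.0669, 0.089], [0.6459, -0.0681, 0.0933], [0.6465, -0.0662, 0.09], [0.6423, -0.0652, 0.0937]]
mould [[0.6456, -0.0686, 0.0916], [0.6457, -0.0637, 0.0866], [0.6444, -0.0652, 0.0909]]
stand [[0.6467, -0.0651, -0.0003], [0.6487, -0.0633, 0.0034]]
tool [[0.5356, 0.2185, -0.0033], [0.5395, 0.2194, 0.0004], [0.5365, 0.2169, -0.0038], [0.5409, 0.2201, 0.0016]]
tool_tip [[0.5427, 0.2178, 0.0727], [0.5394, 0.2186, 0.0734], [0.5438, 0.2186, 0.0719], [0.5361, 0.2175, 0.0722]]
tool_grip [[0.5216, 0.2163, 0.1849], [0.5155, 0.2168, 0.1886], [0.5185, 0.2097, 0.186], [0.5184, 0.213, 0.1905]]
```

Emit:
move_arm --targets '[[[20,-40,-20],[0,0,-1],-1],[[40,-80,-40],[0,0,-2],-1],[[60,-120,-50],[0,0,-3],-1],[[80,-160,-50],[0,0,-4],-1],[[100,-200,-50],[0,0,-5],-1]]'

```text
clock: 3.72
tcp_pos: [0.1816, -0.3418, 0.2816]
orientation: [0.001, 0.852, 0.524, -0.0]
wrist_force: [0.9, -0.9, -0.1]
finger_gap: 0.0854
grip_force: 0.0
```

Emit:
move_arm --targets '[[[55,15,0],[0,0,-1],-1],[[110,30,0],[0,0,-2],-1],[[165,46,0],[0,0,-3],-1],[[220,62,0],[0,0,-4],-1],[[275,77,0],[0,0,-5],-1]]'

```text
clock: 4.35
tcp_pos: [0.3762, -0.1318, 0.2817]
orientation: [0.001, 0.55, 0.835, -0.0]
wrist_force: [0.7, -0.9, -0.3]
finger_gap: 0.0854
grip_force: 0.0
```

Emit:
move_arm --targets '[[[33,34,0],[0,0,-1],-1],[[66,68,0],[0,0,-2],-1],[[99,101,0],[0,0,-3],-1],[[131,134,0],[0,0,-4],-1],[[163,168,0],[0,0,-5],-1]]'

```text
clock: 4.97
tcp_pos: [0.4667, 0.0839, 0.2815]
orientation: [0.0, 0.145, 0.989, -0.0]
wrist_force: [0.9, -1.1, -0.3]
finger_gap: 0.0855
grip_force: 0.0
```

Emit:
move_arm --targets '[[[-4,46,0],[0,0,-1.03],-1],[[-8,92,0],[0,0,-2.05],-1],[[-13,138,0],[0,0,-3.07],-1],[[-13,138,0],[0,0,-3.07],-1],[[-13,138,0],[0,0,-3.07],-1]]'

```text
clock: 5.6
tcp_pos: [0.5188, 0.2102, 0.281]
orientation: [-0.0, -0.118, 0.993, -0.0]
wrist_force: [-1.0, -0.1, -0.0]
finger_gap: 0.0856
grip_force: 0.0
```

Run:
```python
from h import *
s=env.get_state();print(s['tcp_pos'],s['orientation'],s['joint_pos'].round(2),s['wrist_force'])
for n in("top","side"):
    p=shot(n)
    for k in("tool","tool_tip","tool_grip"): print(k,[np.round(d["centre"],4).tolist() for d in env.landmark_of(k,p)[:2]])
```

```text
[0.51880558 0.21018825 0.28097498] [-4.90001066e-04 -1.18310077e-01  9.92976536e-01 -2.90491924e-04] [ 0.24  0.28  0.12  1.41 -0.    0.  ] [-0.96823322 -0.14066125 -0.00839834]
tool [[0.5357, 0.2168, -0.0016], [0.6447, -0.0632, 0.0886]]
tool_tip [[0.5416, 0.2181, 0.074]]
tool_grip [[0.5201, 0.2129, 0.187]]
tool [[0.541, 0.2202, -0.0023], [0.5178, 0.2103, 0.1922]]
tool_tip [[0.5374, 0.2172, 0.0727]]
tool_grip [[0.5168, 0.2102, 0.1914]]
```

Emit:
move_arm --targets '[[[0,2,40],[0,0,0],-1],[[0,2,75],[0,0,0],-1],[[0,2,100],[0,0,0],-1],[[0,2,112],[0,0,0],-1],[[0,2,112],[0,0,0],-1]]'

```text
clock: 6.62
tcp_pos: [0.5184, 0.2122, 0.1689]
orientation: [-0.001, -0.119, 0.993, -0.0]
wrist_force: [0.1, 0.2, -1.0]
finger_gap: 0.0855
grip_force: 0.0
```

Emit:
move_arm --targets '[[[0,0,0],[0,0,0],1],[[0,0,0],[0,0,0],1],[[0,0,0],[0,0,0],1],[[0,0,0],[0,0,0],1],[[0,0,0],[0,0,0],1]]' --squeeze 30

```text
clock: 7.25
tcp_pos: [0.519, 0.2124, 0.1698]
orientation: [0.0, -0.119, 0.993, 0.0]
wrist_force: [0.1, -0.7, 2.4]
finger_gap: 0.0179
grip_force: 30.8
```

Emit:
move_arm --targets '[[[0,0,0],[0,0,0],1],[[0,0,0],[0,0,0],1],[[0,0,-3],[0,0,0],1],[[0,0,-7],[0,0,0],1],[[0,0,-10],[0,0,0],1]]' --squeeze 100

```text
clock: 7.88
tcp_pos: [0.5181, 0.2122, 0.1786]
orientation: [-0.001, -0.119, 0.993, -0.0]
wrist_force: [0.2, 0.6, -5.1]
finger_gap: 0.0166
grip_force: 97.4
```

Emit:
move_arm --targets '[[[0,0,-2],[0,0,0],1],[[0,0,-2],[0,0,0],1],[[0,0,-2],[0,0,0],1]]'

```text
clock: 8.25
tcp_pos: [0.5187, 0.2123, 0.1812]
orientation: [-0.0, -0.119, 0.993, -0.0]
wrist_force: [0.0, 0.1, -4.9]
finger_gap: 0.0165
grip_force: 97.4
```

Run:
```python
from h import *
print(env.get_state())
for n in("top","side","top","side"):
    p=shot(n,f"pics/{n}1.png")
    for k in("tool","tool_tip","tool_grip"): print(n,k,[np.round(d["centre"],4).tolist() for d in env.landmark_of(k,p)[:2]])
t=cv2.imread("pics/top1.png");s=cv2.imread("pics/side1.png")
f=lambda i,u,v,w=45:cv2.resize(i[v-w:v+w,u-w:u+w],(390,390),interpolation=cv2.INTER_CUBIC)
cv2.imwrite("pics/c1.png",np.hstack([f(t,208,252),f(s,238,168)]))
```

```text
{'clock': 8.25, 'joint_pos': array([ 2.45388583e-01,  3.04351799e-01, -9.00466332e-02,  1.17659035e+00,
       -9.82151271e-05,  7.36513348e-03]), 'qvel': array([ 3.81141627e-05,  1.52751169e-04, -3.22099412e-03, -6.61768029e-04,
       -2.87438551e-05,  4.53059690e-04]), 'tau': array([ 1.61439903e-04, -4.91927898e+01,  3.08421385e+01,  1.14517165e-01,
       -1.09626508e-03, -2.59644901e-05]), 'tcp_pos': array([0.51867755, 0.21233549, 0.1811504 ]), 'orientation': array([-8.92691224e-05, -1.18730985e-01,  9.92926453e-01, -6.08443382e-05]), 'wrist_force': array([ 0.03985914,  0.09711993, -4.87338215]), 'ft_torque': array([ 0.10574011, -0.1399194 ,  0.00890811]), 'grip_force': 97.40252494812012, 'finger_gap': 0.016533199139516917}
top tool [[0.5373, 0.2149, 0.0084]]
top tool_tip [[0.5416, 0.2146, 0.0845], [0.4686, -0.3978, 0.0027]]
top tool_grip [[0.5196, 0.2132, 0.199]]
side tool [[0.5394, 0.2183, 0.0146]]
side tool_tip [[0.5371, 0.2147, 0.0872]]
side tool_grip [[0.5163, 0.2146, 0.2026]]
top tool [[0.5363, 0.2147, 0.0089]]
top tool_tip [[0.5417, 0.2147, 0.0842], [0.6453, -0.0701, 0.1405]]
top tool_grip [[0.5186, 0.2129, 0.1971]]
side tool [[0.5415, 0.2179, 0.0125]]
side tool_tip [[0.5368, 0.2171, 0.0849]]
side tool_grip []
```

View pics/c1.png

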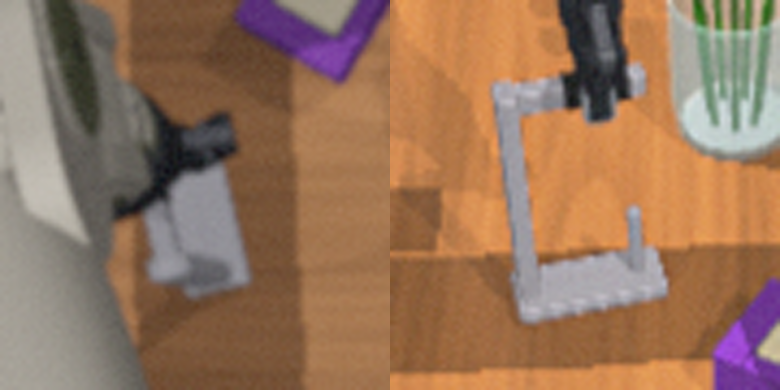

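The tool is held upright with its foot about 12 mm up. I'll carry it to the stand's open side.

Emit:
move_arm --targets '[[[8,-20,0],[0,0,0],1],[[20,-50,0],[0,0,0],1],[[33,-85,0],[0,0,0],1],[[46,-120,0],[0,0,0],1],[[58,-155,0],[0,0,0],1]]'

```text
clock: 9.68
tcp_pos: [0.4982, 0.0461, 0.1814]
orientation: [0.0, -0.118, 0.993, -0.0]
wrist_force: [1.1, 0.6, -4.4]
finger_gap: 0.0167
grip_force: 97.7
```

Emit:
move_arm --targets '[[[4,-35,0],[0,0,0],1],[[8,-70,0],[0,0,0],1],[[12,-105,0],[0,0,0],1],[[15,-135,0],[0,0,0],1],[[15,-145,0],[0,0,0],1]]'

```text
clock: 10.3
tcp_pos: [0.5182, -0.0987, 0.1813]
orientation: [0.0, -0.117, 0.993, -0.0]
wrist_force: [0.1, 0.1, -4.1]
finger_gap: 0.0166
grip_force: 97.8
```

Emit:
move_arm --targets '[[[0,0,0],[0,0,0],1],[[0,0,0],[0,0,0],1]]'

```text
clock: 10.55
tcp_pos: [0.5181, -0.0956, 0.1812]
orientation: [-0.0, -0.119, 0.993, 0.0]
wrist_force: [-0.6, -0.2, -5.0]
finger_gap: 0.0162
grip_force: 97.8
```

Run:
```python
from h import *
s=env.get_state();print(s['tcp_pos'],s['orientation'],s['wrist_force'],s['ft_torque'])
for n in("top","side","top","side"):
    p=shot(n,f"pics/{n}2.png")
    for k in("tool","tool_tip","mould_rim","mould_base"): print(n,k,[np.round(d["centre"],4).tolist() for d in env.landmark_of(k,p) if np.hypot(d["centre"][0]-.59,d["centre"][1]+.08)<.1])
t=cv2.imread("pics/top2.png");s=cv2.imread("pics/side2.png")
f=lambda i,u,v,w=45:cv2.resize(i[v-w:v+w,u-w:u+w],(390,390),interpolation=cv2.INTER_CUBIC)
cv2.imwrite("pics/c2.png",np.hstack([f(t,302,220),f(s,265,248)]))
```

```text
[ 0.51806118 -0.09561233  0.18124711] [-2.22768929e-04 -1.19072234e-01  9.92885529e-01  2.81706791e-04] [-0.61585749 -0.22251375 -5.04678652] [ 0.05714689 -0.10671491 -0.01399223]
top tool []
top tool_tip []
top mould_rim [[0.6487, -0.0665, 0.1401]]
top mould_base [[0.6457, -0.0665, 0.0906]]
side tool [[0.5426, -0.0884, 0.0132]]
side tool_tip [[0.5392, -0.093, 0.0845]]
side mould_rim [[0.6488, -0.0626, 0.1408]]
side mould_base [[0.6461, -0.0653, 0.0909]]
top tool []
top tool_tip []
top mould_rim [[0.6464, -0.0681, 0.1377]]
top mould_base []
side tool [[0.5369, -0.089, 0.0104]]
side tool_tip [[0.5378, -0.0902, 0.087]]
side mould_rim [[0.6448, -0.0626, 0.1394]]
side mould_base [[0.6455, -0.065, 0.0906]]
```

View pics/c2.png

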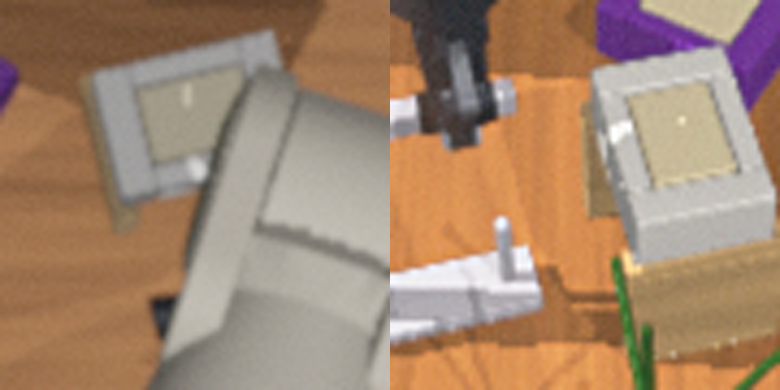

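Emit:
move_arm --targets '[[[-15,0,0],[0,0,0],1],[[-35,0.5,0],[0,0,0],1],[[-55,1,0],[0,0,0],1],[[-72,1.5,0],[0,0,0],1],[[-80,1.5,0],[0,0,0],1]]'

```text
clock: 12.18
tcp_pos: [0.5975, -0.0757, 0.1809]
orientation: [0.0, -0.119, 0.993, -0.0]
wrist_force: [0.0, -0.3, -3.3]
finger_gap: 0.0162
grip_force: 97.9
```

Emit:
move_arm --targets '[[[-10,0,0],[0,0,0],1],[[-20,0,0],[0,0,0],1],[[-30,0,0],[0,0,0],1],[[-31,0,0],[0,0,0],1],[[-31,0,0],[0,0,0],1]]'

```text
clock: 12.8
tcp_pos: [0.6258, -0.0688, 0.1812]
orientation: [-0.0, -0.119, 0.993, -0.0]
wrist_force: [-0.1, -0.5, -4.0]
finger_gap: 0.0159
grip_force: 97.9
```

Run:
```python
from h import *
s=env.get_state();print(s['tcp_pos'],s['orientation'],s['wrist_force'],s['ft_torque'])
for n in("side","side"):
    p=shot(n,f"pics/{n}3.png")
    for k in("tool","tool_tip","tool_grip","mould_rim","mould_base"): print(n,k,[np.round(d["centre"],4).tolist() for d in env.landmark_of(k,p) if np.hypot(d["centre"][0]-.62,d["centre"][1]+.08)<.1])
```

```text
[ 0.62583911 -0.06876308  0.18117275] [-2.62180146e-04 -1.18729815e-01  9.92926564e-01 -1.40914759e-05] [-0.14680729 -0.49740497 -3.98574068] [ 0.03035391 -0.14880482 -0.02270829]
side tool []
side tool_tip [[0.6483, -0.0629, 0.0155]]
side tool_grip [[0.6222, -0.0675, 0.2012]]
side mould_rim [[0.6462, -0.0634, 0.1407]]
side mould_base [[0.6457, -0.0668, 0.0908]]
side tool [[0.6459, -0.0616, 0.0125]]
side tool_tip [[0.6262, -0.0678, 0.2006]]
side tool_grip [[0.6205, -0.0682, 0.2024]]
side mould_rim [[0.6487, -0.0649, 0.1413]]
side mould_base [[0.6465, -0.0635, 0.0907]]
```

Emit:
move_arm --targets '[[[0,0,-2],[0,0,0],1],[[0,0,-3],[0,0,0],1],[[0,0,-4],[0,0,0],1],[[0,0,-4],[0,0,0],1]]'

```text
clock: 13.9
tcp_pos: [0.6261, -0.0688, 0.1854]
orientation: [0.0, -0.119, 0.993, -0.0]
wrist_force: [0.4, -0.3, -3.7]
finger_gap: 0.0165
grip_force: 97.9
```

Emit:
move_arm --targets '[[[0,0,-0.5],[0,0,0],1],[[0,0,-1],[0,0,0],1],[[0,0,-1],[0,0,0],1]]'

```text
clock: 14.28
tcp_pos: [0.6261, -0.0688, 0.1863]
orientation: [0.0, -0.119, 0.993, -0.0]
wrist_force: [-0.4, -0.2, -4.3]
finger_gap: 0.0169
grip_force: 97.9
```

Emit:
move_arm --targets '[[[0,0,-0.5],[0,0,0],1],[[0,0,-1],[0,0,0],1],[[0,0,-1],[0,0,0],1]]'

```text
clock: 14.65
tcp_pos: [0.6261, -0.0688, 0.1874]
orientation: [0.0, -0.119, 0.993, -0.0]
wrist_force: [0.0, 0.3, -4.9]
finger_gap: 0.0164
grip_force: 97.9
```

Emit:
move_arm --targets '[[[0,0,-0.5],[0,0,0],1],[[0,0,-1],[0,0,0],1],[[0,0,-1],[0,0,0],1]]'

```text
clock: 15.02
tcp_pos: [0.6259, -0.0687, 0.1881]
orientation: [-0.0, -0.119, 0.993, 0.0]
wrist_force: [-0.6, -0.3, -5.9]
finger_gap: 0.0165
grip_force: 97.8
```

Emit:
move_arm --targets '[[[0,0,-0.5],[0,0,0],1],[[0,0,-0.5],[0,0,0],1],[[0,0,-0.5],[0,0,0],1]]'

```text
clock: 15.4
tcp_pos: [0.6259, -0.0686, 0.1885]
orientation: [-0.0, -0.119, 0.993, 0.0]
wrist_force: [0.1, 0.6, -7.9]
finger_gap: 0.0163
grip_force: 97.5
```

Contact is felt at TCP z of about 0.188, with roughly 3 N. I'll slide lightly towards +y and watch for the force to drop.

Emit:
move_arm --targets '[[[0,1.5,0],[0,0,0],1],[[0,3,0],[0,0,0],1],[[0,3,0],[0,0,0],1]]'

```text
clock: 15.78
tcp_pos: [0.6255, -0.0658, 0.1892]
orientation: [0.0, -0.119, 0.993, -0.0]
wrist_force: [0.4, -0.2, -4.9]
finger_gap: 0.0166
grip_force: 97.8
```

Emit:
move_arm --targets '[[[0,1.5,0],[0,0,0],1],[[0,3,0],[0,0,0],1],[[0,3,0],[0,0,0],1]]'

```text
clock: 16.15
tcp_pos: [0.6246, -0.0628, 0.1888]
orientation: [-0.0, -0.119, 0.993, -0.0]
wrist_force: [0.1, 0.1, -4.0]
finger_gap: 0.0164
grip_force: 97.9
```

Emit:
move_arm --targets '[[[0,1.5,0],[0,0,0],1],[[0,3,0],[0,0,0],1],[[0,3,0],[0,0,0],1]]'

```text
clock: 16.52
tcp_pos: [0.6239, -0.06, 0.1887]
orientation: [-0.0, -0.119, 0.993, -0.0]
wrist_force: [-0.8, -0.5, -4.6]
finger_gap: 0.0164
grip_force: 97.8
```

Emit:
move_arm --targets '[[[0,1.5,0],[0,0,0],1],[[0,3,0],[0,0,0],1],[[0,3,0],[0,0,0],1]]'

```text
clock: 16.9
tcp_pos: [0.6235, -0.058, 0.1887]
orientation: [0.0, -0.118, 0.993, -0.001]
wrist_force: [1.1, -5.3, -5.4]
finger_gap: 0.0164
grip_force: 97.7
```

The vertical force vanished at +3 to +9 mm, and a side contact came at +12 mm. That puts the hole's centre at about +6 mm, so I'll go back there and enter.

Emit:
move_arm --targets '[[[0,-3,0],[0,0,0],1],[[0,-6,0],[0,0,0],1],[[0,-6,0],[0,0,0],1]]'

```text
clock: 17.27
tcp_pos: [0.6246, -0.0626, 0.1888]
orientation: [0.0, -0.119, 0.993, 0.0]
wrist_force: [-0.3, -0.1, -5.0]
finger_gap: 0.0163
grip_force: 98.1
```

Emit:
move_arm --targets '[[[0,0,-0.5],[0,0,0],1],[[0,0,-1],[0,0,0],1],[[0,0,-2],[0,0,0],1],[[0,0,-2],[0,0,0],1]]'

```text
clock: 17.77
tcp_pos: [0.6247, -0.0629, 0.191]
orientation: [0.0, -0.119, 0.993, -0.0]
wrist_force: [-0.2, -0.0, -4.1]
finger_gap: 0.0168
grip_force: 98.1
```

Emit:
move_arm --targets '[[[0,0,-0.5],[0,0,0],1],[[0,0,-1],[0,0,0],1],[[0,0,-1.5],[0,0,0],1],[[0,0,-1.5],[0,0,0],1]]'

```text
clock: 18.27
tcp_pos: [0.6247, -0.063, 0.1923]
orientation: [0.0, -0.119, 0.993, -0.0]
wrist_force: [-0.1, -0.4, -2.9]
finger_gap: 0.0165
grip_force: 98.1
```

Emit:
move_arm --targets '[[[0,0,-1],[0,0,0],1],[[0,0,-2],[0,0,0],1],[[0,0,-3],[0,0,0],1],[[0,0,-4],[0,0,0],1],[[0,0,-4],[0,0,0],1]]'

```text
clock: 18.9
tcp_pos: [0.6247, -0.063, 0.1964]
orientation: [0.0, -0.119, 0.993, -0.0]
wrist_force: [0.7, 0.0, -4.7]
finger_gap: 0.0163
grip_force: 98.1
```

Emit:
move_arm --targets '[[[0,0,-1],[0,0,0],1],[[0,0,-2],[0,0,0],1],[[0,0,-3],[0,0,0],1],[[0,0,-3],[0,0,0],1]]'

```text
clock: 19.4
tcp_pos: [0.6247, -0.0629, 0.1994]
orientation: [0.0, -0.119, 0.993, -0.0]
wrist_force: [0.4, -0.1, -5.0]
finger_gap: 0.0165
grip_force: 98.1
```

Emit:
move_arm --targets '[[[0,0,-0.8],[0,0,0],1],[[0,0,-1.6],[0,0,0],1],[[0,0,-2.4],[0,0,0],1]]'

```text
clock: 19.77
tcp_pos: [0.6246, -0.0629, 0.2017]
orientation: [-0.0, -0.119, 0.993, -0.0]
wrist_force: [-0.1, 0.4, -4.4]
finger_gap: 0.0163
grip_force: 98.1
```

Emit:
move_arm --targets '[[[0,0,-0.8],[0,0,0],1],[[0,0,-1.6],[0,0,0],1],[[0,0,-2.4],[0,0,0],1]]'

```text
clock: 20.15
tcp_pos: [0.6245, -0.063, 0.2031]
orientation: [-0.001, -0.119, 0.993, 0.0]
wrist_force: [2.1, -0.5, -10.7]
finger_gap: 0.0168
grip_force: 97.5
```

Emit:
move_arm --targets '[[[0,0,-0.8],[0,0,0],1],[[0,0,-1.6],[0,0,0],1],[[0,0,-2.4],[0,0,0],1]]'

```text
clock: 20.52
tcp_pos: [0.6245, -0.0629, 0.2063]
orientation: [-0.0, -0.119, 0.993, 0.0]
wrist_force: [1.3, -1.7, -11.2]
finger_gap: 0.0161
grip_force: 97.5
```

Emit:
move_arm --targets '[[[0,0,-0.8],[0,0,0],1],[[0,0,-1.6],[0,0,0],1],[[0,0,-2.4],[0,0,0],1],[[0,0,-3.2],[0,0,0],1],[[0,0,-4],[0,0,0],1]]'

```text
clock: 21.15
tcp_pos: [0.6246, -0.0629, 0.2105]
orientation: [-0.0, -0.119, 0.993, -0.0]
wrist_force: [1.5, -0.4, -11.7]
finger_gap: 0.016
grip_force: 97.5
```

Emit:
move_arm --targets '[[[0,0,-0.8],[0,0,0],1],[[0,0,-1.6],[0,0,0],1],[[0,0,-2.4],[0,0,0],1],[[0,0,-3.2],[0,0,0],1],[[0,0,-4],[0,0,0],1]]'

```text
clock: 21.78
tcp_pos: [0.6246, -0.0629, 0.2145]
orientation: [-0.0, -0.119, 0.993, -0.0]
wrist_force: [0.6, 0.7, -11.3]
finger_gap: 0.0164
grip_force: 97.5
```

Run:
```python
from h import *
s=env.get_state();print(s['tcp_pos'],s['orientation'],s['wrist_force'],s['ft_torque'])
for n in("side","side"):
    p=shot(n,f"pics/{n}4.png")
    for k in("tool","tool_tip","tool_grip","mould_rim","mould_base","mould","soap"): print(n,k,[np.round(d["centre"],4).tolist() for d in (env.spot_in if k=="soap" else env.landmark_of)(k,p) if np.hypot(d["centre"][0]-.62,d["centre"][1]+.08)<.1])
i=cv2.imread("pics/side4.png");u,v,w=275,235,45
cv2.imwrite("pics/c4.png",cv2.resize(i[v-w:v+w,u-w:u+w],(540,540),interpolation=cv2.INTER_CUBIC))
```

```text
[ 0.6246113  -0.06292725  0.21451281] [-2.21600954e-05 -1.18713409e-01  9.92928560e-01 -2.32058513e-06] [  0.60415643   0.68523879 -11.25990255] [-0.01657878 -0.28932825 -0.03362468]
side tool [[0.6477, -0.0557, 0.0458]]
side tool_tip []
side tool_grip [[0.6206, -0.0609, 0.236]]
side mould_rim [[0.6456, -0.0636, 0.1376]]
side mould_base [[0.6499, -0.0655, 0.0904]]
side mould []
side soap [[0.6475, -0.0763, 0.1552]]
side tool [[0.6452, -0.0557, 0.0457]]
side tool_tip []
side tool_grip [[0.6254, -0.0613, 0.2361]]
side mould_rim [[0.6448, -0.0626, 0.1405]]
side mould_base [[0.6483, -0.065, 0.0891]]
side mould [[0.6419, -0.0673, 0.0912]]
side soap [[0.6504, -0.0795, 0.1558]]
```

View pics/c4.png

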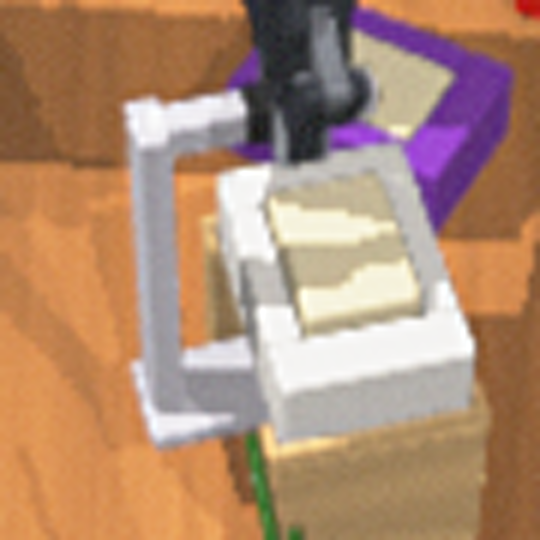

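Emit:
move_arm --targets '[[[0,0,-0.8],[0,0,0],1],[[0,0,-1.6],[0,0,0],1],[[0,0,-2.4],[0,0,0],1],[[0,0,-3.2],[0,0,0],1],[[0,0,-4],[0,0,0],1]]'

```text
clock: 23.2
tcp_pos: [0.6246, -0.063, 0.2185]
orientation: [-0.0, -0.119, 0.993, -0.0]
wrist_force: [1.3, 1.0, -11.5]
finger_gap: 0.0164
grip_force: 97.7
```

Emit:
move_arm --targets '[[[0,0,-0.8],[0,0,0],1],[[0,0,-1.6],[0,0,0],1],[[0,0,-2.4],[0,0,0],1],[[0,0,-3.2],[0,0,0],1],[[0,0,-3.2],[0,0,0],1]]'

```text
clock: 23.82
tcp_pos: [0.6247, -0.0629, 0.2219]
orientation: [0.0, -0.119, 0.993, -0.0]
wrist_force: [1.1, 0.8, -10.4]
finger_gap: 0.0163
grip_force: 97.7
```

Run:
```python
from fit import *
s=env.get_state();print(s['tcp_pos'],s['wrist_force'])
for n in("side","side"):
    p=shot(n,f"pics/{n}5.png")
    for k in("tool","tool_grip","mould_rim","mould_base","soap"): print(n,k,[np.round(d["centre"],4).tolist() for d in (env.spot_in if k=="soap" else env.landmark_of)(k,p) if np.hypot(d["centre"][0]-.62,d["centre"][1]+.08)<.1])
i=cv2.imread("pics/side5.png");u,v,w=275,235,45
im=cv2.resize(i[v-w:v+w,u-w:u+w],(540,540),interpolation=cv2.INTER_CUBIC)
for h,c in((13,(255,0,0)),(20,(0,255,0)),(27,(0,0,255))):
    P=(proj(p,place([.646,-.065,.24],[[x,y,140+h] for x,y in((-25.5,35.5),(25.5,35.5),(25.5,-35.5),(-25.5,-35.5))]))-(u-w,v-w)+.5)*6
    cv2.polylines(im,[P.astype(np.int32)],True,c,1)
cv2.imwrite("pics/c5.png",im)
```

```text
[ 0.62465622 -0.06293151  0.22185321] [  1.05853017   0.81854723 -10.39930416]
side tool []
side tool_grip [[0.6226, -0.0639, 0.2449]]
side mould_rim [[0.6445, -0.0647, 0.1412]]
side mould_base [[0.6468, -0.0647, 0.0918]]
side soap [[0.6423, -0.0884, 0.1428]]
side tool []
side tool_grip [[0.6218, -0.0623, 0.2414]]
side mould_rim [[0.6442, -0.0627, 0.1418]]
side mould_base [[0.6491, -0.0659, 0.0894], [0.6471, -0.0648, 0.1433]]
side soap [[0.6461, -0.0907, 0.1444]]
```

View pics/c5.png

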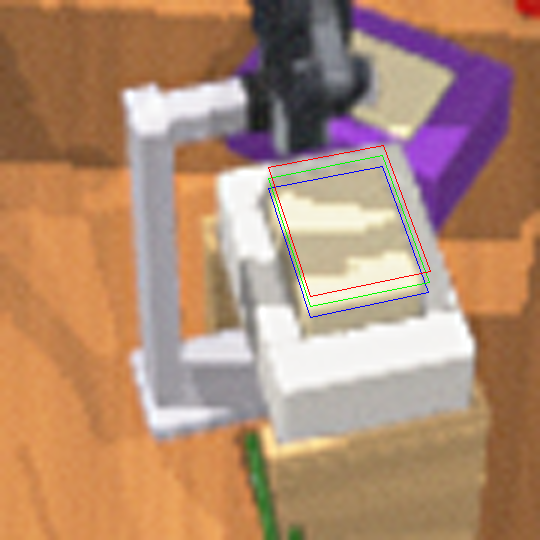

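The bar's upper front edge lies on the green 20 mm line, so the height is right. Now I'll lower the rod out of the hole.

Emit:
move_arm --targets '[[[0,0,4],[0,0,0],1],[[0,0,10],[0,0,0],1],[[0,0,18],[0,0,0],1],[[0,0,24],[0,0,0],1],[[0,0,26],[0,0,0],1]]'

```text
clock: 25.05
tcp_pos: [0.6243, -0.0628, 0.1949]
orientation: [-0.001, -0.119, 0.993, 0.0]
wrist_force: [0.6, 0.0, -3.8]
finger_gap: 0.0166
grip_force: 98.5
```

Emit:
move_arm --targets '[[[0,0,5],[0,0,0],1],[[0,0,10],[0,0,0],1],[[0,0,14],[0,0,0],1],[[0,0,14],[0,0,0],1],[[0,0,14],[0,0,0],1]]'

```text
clock: 25.68
tcp_pos: [0.6247, -0.0629, 0.1818]
orientation: [0.0, -0.119, 0.993, -0.0]
wrist_force: [0.0, -0.2, -5.1]
finger_gap: 0.0168
grip_force: 98.6
```

Emit:
move_arm --targets '[[[10,-2,0],[0,0,0],1],[[25,-4,0],[0,0,0],1],[[45,-5,0],[0,0,0],1],[[65,-5,0],[0,0,0],1],[[85,-5,0],[0,0,0],1]]'

```text
clock: 26.3
tcp_pos: [0.542, -0.0882, 0.182]
orientation: [0.0, -0.119, 0.993, -0.0]
wrist_force: [0.2, -0.6, -4.5]
finger_gap: 0.0165
grip_force: 98.5
```

Emit:
move_arm --targets '[[[20,0,0],[0,0,0],1],[[40,0,0],[0,0,0],1],[[55,0,0],[0,0,0],1],[[55,0,0],[0,0,0],1],[[55,0,0],[0,0,0],1]]'

```text
clock: 26.92
tcp_pos: [0.4904, -0.101, 0.182]
orientation: [0.001, -0.119, 0.993, -0.0]
wrist_force: [0.3, 0.6, -4.4]
finger_gap: 0.0164
grip_force: 98.5
```

Emit:
move_arm --targets '[[[0,0,4],[0,0,0],1],[[0,0,8],[0,0,0],1],[[0,0,9.5],[0,0,0],1],[[0,0,10.5],[0,0,0],1],[[0,0,10.5],[0,0,0],1]]'

```text
clock: 27.55
tcp_pos: [0.4898, -0.1008, 0.1711]
orientation: [-0.0, -0.119, 0.993, -0.0]
wrist_force: [0.0, 0.6, -5.1]
finger_gap: 0.0164
grip_force: 98.6
```

Still hanging, so I'll feel down for the worktop.

Emit:
move_arm --targets '[[[0,0,0.5],[0,0,0],1],[[0,0,1],[0,0,0],1],[[0,0,1],[0,0,0],1]]'

```text
clock: 27.92
tcp_pos: [0.4898, -0.1008, 0.1702]
orientation: [0.0, -0.119, 0.993, -0.0]
wrist_force: [1.1, 0.5, -4.3]
finger_gap: 0.0163
grip_force: 98.6
```

Emit:
move_arm --targets '[[[0,0,0.5],[0,0,0],1],[[0,0,0.5],[0,0,0],1],[[0,0,0.5],[0,0,0],1]]'

```text
clock: 28.3
tcp_pos: [0.49, -0.1009, 0.17]
orientation: [0.0, -0.119, 0.993, -0.0]
wrist_force: [-0.5, 0.7, -2.6]
finger_gap: 0.0161
grip_force: 98.9
```

Emit:
move_arm --targets '[[[0,0,0.4],[0,0,0],1],[[0,0,0.4],[0,0,0],1]]'

```text
clock: 28.55
tcp_pos: [0.4901, -0.1009, 0.1699]
orientation: [0.001, -0.119, 0.993, -0.0]
wrist_force: [-1.1, 1.2, 3.8]
finger_gap: 0.0165
grip_force: 99.7
```

Emit:
move_arm --targets '[[[0,0,0],[0,0,0],0.3],[[0,0,0],[0,0,0],-0.2],[[0,0,0],[0,0,0],-0.2],[[0,0,0],[0,0,0],-0.2],[[0,0,0],[0,0,0],-0.2]]' --squeeze 20

```text
clock: 29.18
tcp_pos: [0.4898, -0.1008, 0.1692]
orientation: [-0.0, -0.119, 0.993, -0.0]
wrist_force: [-0.3, 0.8, -0.0]
finger_gap: 0.0512
grip_force: 0.0
```

Emit:
move_arm --targets '[[[0,0,-10],[0,0,0],-0.2],[[0,0,-30],[0,0,0],-0.2],[[0,0,-60],[0,0,0],-0.2],[[0,0,-100],[0,0,0],-0.2],[[0,0,-100],[0,0,0],-0.2]]'

```text
clock: 29.8
tcp_pos: [0.4916, -0.1015, 0.2733]
orientation: [0.003, -0.119, 0.993, -0.002]
wrist_force: [1.1, -0.6, -0.9]
finger_gap: 0.0512
grip_force: 0.0
```

Run:
```python
from h import *
s=env.get_state();print(s['clock'],s['tcp_pos'],s['wrist_force'],s['finger_gap'])
for n in("side","top"):
    p=shot(n,f"pics/{n}6.png")
    for k in("tool","tool_tip","tool_grip","mould_rim","mould_base","stand"): print(n,k,[np.round(d["centre"],4).tolist() for d in env.landmark_of(k,p) if np.hypot(d["centre"][0]-.58,d["centre"][1]+.08)<.15])
i=cv2.imread("pics/side6.png");u,v,w=255,245,60
cv2.imwrite("pics/c6.png",cv2.resize(i[v-w:v+w,u-w:u+w],(560,560),interpolation=cv2.INTER_CUBIC))
```

```text
29.8 [ 0.49159095 -0.10147524  0.27328449] [ 1.1157195  -0.60946021 -0.86661275] 0.051179421139270036
side tool [[0.5112, -0.0951, 0.0026]]
side tool_tip [[0.5086, -0.0973, 0.0733], [0.6463, -0.0644, 0.1421]]
side tool_grip [[0.4889, -0.1001, 0.1901]]
side mould_rim [[0.6442, -0.0664, 0.14]]
side mould_base [[0.6475, -0.064, 0.0894]]
side stand [[0.6473, -0.0673, -0.0012]]
top tool []
top tool_tip []
top tool_grip []
top mould_rim [[0.6441, -0.066, 0.1391]]
top mould_base [[0.6456, -0.0664, 0.0906]]
top stand []
```

View pics/c6.png

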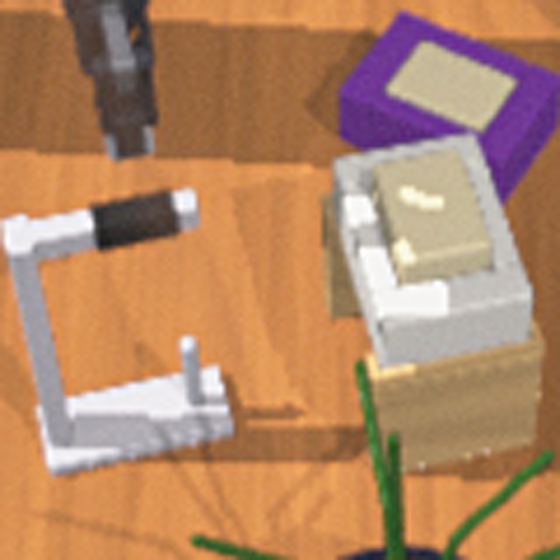

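The tool stands upright on the worktop, clear of the stand. The mould is seated and the bar stands proud of its rim.

```bash
python3 -c "
from workcell import env
print(env.hand_in())"
```

```text
the job is handed in; nothing more can be done
None
```

The job is handed in: the soap stands about 20 mm above the rim by camera estimate, the mould looks seated in its stand, and the tool stands upright on the worktop clear of both; no verdict came back.

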